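Put the paints and the sanding block away on the modelling bench

TASK

Tidy the modelling bench: stand the two squat jars in the two-bay tray, one in each bay; stand the two tall slim bottles in the rack with two round wells, one in each well; and lay the sanding block flat in the long, undivided tray. Everything must end up upright (the block with its grey face down, as it lies now) and let go, and the mug and the glue bottle should be left where they are.

Things in the scene. Friction and masses are not known exactly. Their poses are not given: they have to be found in the camera images.
- jar_a: squat round screw-top paint jar standing upright: 44 mm diameter, 50 mm tall. The lid is the top 18 mm and is 44 mm across; the clear labelled body below it is 41 mm across. About 70 g. Origin at the centre of its underside, z up. The two jars are interchangeable; this one has a grey lid (lid colour has no meaning).
- jar_b: squat round screw-top paint jar standing upright: 44 mm diameter, 50 mm tall. The lid is the top 18 mm and is 44 mm across; the clear labelled body below it is 41 mm across. About 70 g. Origin at the centre of its underside, z up. The two jars are interchangeable; this one has a pale wood-coloured lid (lid colour has no meaning).
- bottle_a: tall slim paint bottle standing upright: 84 mm tall; straight white body 26 mm in diameter for the lower 65 mm, then a 16 mm wide pale wood-coloured cap. About 45 g. Origin at the centre of its underside, z up. The two bottles are interchangeable (cap colour has no meaning).
- bottle_b: tall slim paint bottle standing upright: 84 mm tall; straight white body 26 mm in diameter for the lower 65 mm, then a 16 mm wide grey cap. About 45 g. Origin at the centre of its underside, z up. The two bottles are interchangeable (cap colour has no meaning).
- sander: cork sanding block with a grey abrasive underside, lying flat: 30 mm (its x) by 110 mm (its y) by 32 mm high. About 60 g. Origin at the centre of its underside, z up. Either way round is good in the tray.
- jar_tray: fixed low fibreboard tray with two square bays side by side along its y: outside 78 mm (x) by 151 mm (y), 16 mm high, walls, divider and floor 5 mm thick. Each bay is 68 mm square inside; the bay centres lie at y = +36.5 and -36.5 mm in its frame, the bays' grey-felted floor 5 mm above its origin. Origin at the centre of its underside, z up.
- bottle_rack: fixed solid fibreboard block with two round wells side by side along its y: 64 mm (x) by 140 mm (y), 30 mm high. The wells are 43 mm in diameter, centred at y = +33 and -33 mm in its frame, 24 mm deep, so their floor is 6 mm above its origin. Origin at the centre of its underside, z up.
- long_tray: fixed low fibreboard tray, one long undivided bay: outside 64 mm (x) by 144 mm (y), 11 mm high, walls and floor 5 mm thick, so 54 by 134 mm inside with the grey-felted floor 5 mm above its origin. Origin at the centre of its underside, z up.
- mug: bystander: blue mug standing upright, 80 mm in diameter (handle extra, towards its y), 90 mm tall. Origin at the centre of its underside. Leave alone.
- glue: bystander: white glue bottle with a pointed nozzle, standing upright, 44 mm in diameter, 112 mm tall. Origin at the centre of its underside. Leave alone.
There are look-alikes about, which are no part of the job. Leave any green or orange look-alike of the bottle_b alone.

How it is judged:
By the outcome, as a careful person would: the job done as asked, in the order asked, and still so for the second after the job is handed in, with the robot touching nothing.
It also fails if it takes over 128 s, if anything falls off the work surface, if the arm or the gripper's body presses on something with over 40 N, if the wrist force passes 120 N, or if a joint passes its speed limit or range.

ROBOT

A 6-joint arm with a two-finger parallel gripper is mounted at the origin on the work surface. World frame = base frame: x ahead of the robot, y to its left, z up, the work surface at z = 0. Lengths are in m, angles in rad, forces in N, time in s.
With the tool pointing down it reaches from about 0.225 to 0.875 m from the base axis. Payload 3.4 kg.
Tool frame: the origin (TCP) lies midway between the tips of the shut fingers; the grasp point (between the pads) lies 19 mm behind it; z points along the fingers, y is the line along which they close (so a half turn about z gives the same grasp; the last joint's range is limited). The gripper opens to 85 mm and grips with 20 to 120 N. Pads are 22 mm wide; open, the fingers measure 114 mm over their backs; the gripper's body (76 mm by 85 mm) begins 54 mm behind the grasp point. The pads swing forward as they close: fully open they stand 13 mm farther back than shut.
Start: joints at [-1.313, 0.276, 1.505, -0, 1.361, -0.121], TCP at [0.213, -0.534, 0.231] pointing down, gripper open.
Joint ranges: [-2.89, 2.89], [-0.75, 2.08], [0.22, 2.7], [-1.18, 4.32], [0.11, 2.71], [-2.7, 2.7]. Speed limits (rad/s): [2.57, 2.57, 3.14, 3.14, 3.14, 3.14].

INTERFACE

Orientations are given as a unit quaternion [w, x, y, z].
In Python, from rig import * gives the robot as it stands.
- The arm moves only by the tool apply_moves, never from a script. Its argument "steps" is one flat list of numbers, 4 for each row, row after row: the shift along the world's x, y, z in cm, then the turn about the world's z in degrees. A call has 1 to 8 rows; each row is the pose to reach, as a shift and turn from the pose commanded when the call began; what a row does not reach only later rows make up. A row lasts 1/12 s, in which the tool goes at most 41.7 mm and 7.16 degrees, less where a joint would pass 70% of its speed; a pose out of reach is approached as far as the arm can. A call with a gripper value outside its range is refused whole. "jaw" is the closure in counts, from 0 (fully open) to 255 (shut), set as the call begins (left out, the last holds). The fingers move at their own pace and stop on an object; "newtons" is the grip in N (left out, the last holds). Time passes only in rows, so rows that repeat a pose let the fingers close. It gives the time, the measured TCP pose, the force, the opening and the grip force at its end, in the units of the state.
- get_state(): the state, without advancing time (a new reading comes with each control period).
- get_image(name): name is "side" or "top" or "wrist"; returns the picture (400x640x3 uint8, red, green, blue); there is no depth.
- calibration(name): a dict with "fx", "fy", "cx", "cy" (pixels), "xyz" and "rotation" of the camera in the world. Camera axes: x right, y up, looking along -z (the intrinsics and any distortion apply to the point x, -y, -z); pixel columns grow to the right and rows downward; lengths in m; the calibration is good to about 2 mm. A picture is of the moment at which its call begins: read the wrist's pose just before it. calibration takes no time and is no camera call; for the wrist camera it gives the pose at the moment of the call.
- sign_off(): hands the job in; it is judged then, once.
The state is a dict: "clock": time; "qpos": joint angles; "qd": joint speeds; "effort": joint torques, N m; "position": TCP position; "ee_rot": TCP orientation; "contact_force": force on the tool from outside, world axes, zero at the start; "moment": the same for the moment, N m; "width": finger opening in m; "gripper_force": force on a finger pad.
Only numpy, scipy, OpenCV 4.12 (cv2) and the standard library are available. Lean on these libraries where they do the work, as an engineer would, in place of code of your own. Each camera call takes 0.05 s, during which the arm holds its last target. There are 200 camera calls.

## Working session

There is one attempt and no reset: what is moved stays moved. The work goes in short steps, Python scripts to look and compute and a tool call to move; the robot and the scene stay as the last step left them, time stands still between calls to the robot, and variables do not carry over. Pictures are saved under pics/ and viewed, at most 14 in all, crops included, and the job is handed in when it is done.

Besides the shell and the picture viewer there is one more tool, called after ">>>" by a JSON object that holds its "op" and its "data", one argument or row to a line. apply_moves: Moves the arm, as the interface text tells. Its arguments: {"type":"object","properties":{"steps":{"type":"array","items":{"type":"number"}},"jaw":{"type":"number"},"newtons":{"type":"number"}},"required":["steps"]}

```bash
mkdir -p pics
cat > h.py <<'E'
from rig import *
import numpy as np, cv2
def save(img,n): cv2.imwrite('pics/'+n, cv2.cvtColor(img,cv2.COLOR_RGB2BGR))
def ray(c,u,v):
    d=np.array([(u-c['cx'])/c['fx'],-(v-c['cy'])/c['fy'],-1.0])
    R=np.array(c['rotation']).reshape(3,3); return np.array(c['xyz']),R@d
def onz(c,u,v,z):
    o,d=ray(c,u,v); return (o+d*(z-o[2])/d[2])
def proj(c,p):
    R=np.array(c['rotation']).reshape(3,3); q=R.T@(np.array(p)-np.array(c['xyz']))
    return c['cx']+c['fx']*q[0]/-q[2], c['cy']+c['fy']*q[1]/q[2]
E
python3 - <<'E'
from h import *
print(get_state())
for n in ("top","side"):
    im=get_image(n); save(im,n+'0.png'); np.save(n+'0.npy',im); print(n,calibration(n))
E
```

```text
{'clock': 0.0, 'qpos': array([-1.31299363e+00,  2.76596407e-01,  1.50617067e+00,  1.41495989e-05,
        1.36069709e+00, -1.21001285e-01]), 'qd': array([ 0.00030997,  0.00053636, -0.00075836, -0.00337934, -0.00141946,
        0.00059748]), 'effort': array([-2.04256437e-03, -4.16773081e+01, -2.45802695e+01, -8.90714127e-04,
        1.09642619e-02, -6.12952931e-06]), 'position': array([ 0.21249926, -0.5337054 ,  0.23042395]), 'ee_rot': array([-9.34044771e-04,  9.82116848e-01,  1.88270075e-01, -5.70550891e-05]), 'contact_force': array([-0.17895497, -0.07295791,  0.94314543]), 'moment': array([0.04338268, 0.03865363, 0.00194881]), 'gripper_force': 0.0, 'width': 0.08556502451845233}
top {'fx': 394.92045589154964, 'fy': 394.92045589154964, 'cx': 323.2381020150594, 'cy': 201.8749997877713, 'xyz': array([0.34697042, 0.01229624, 1.27646012]), 'rotation': array([-0.69579627, -0.03680832,  0.03318337,  0.71652744])}
side {'fx': 431.95755324398743, 'fy': 431.95755324398743, 'cx': 316.7822930696602, 'cy': 200.16903852978697, 'xyz': array([-0.09806686, -0.63935075,  0.73375409]), 'rotation': array([ 0.83869513,  0.39873433, -0.15098477, -0.33882888])}
```

View pics/top0.png

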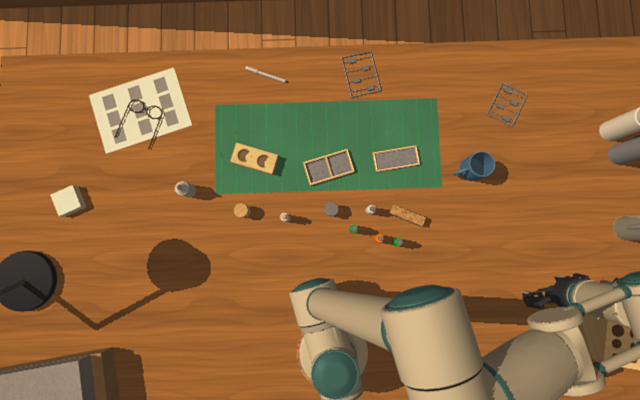

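View pics/side0.png

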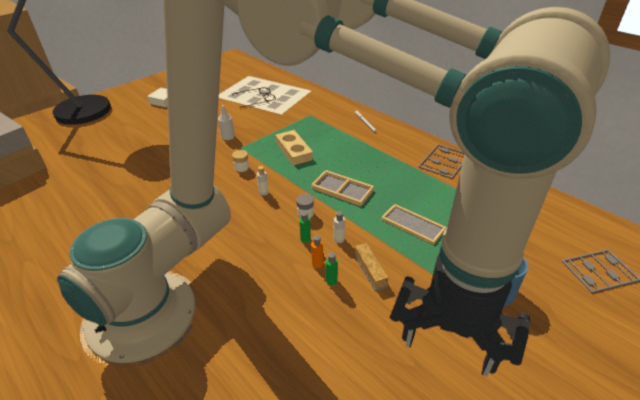

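The top view shows the rack at about (256,158), the bay tray at (329,167), the long tray at (396,159), a wood-lid jar at (241,211) and a grey-lid jar at (331,210). Bottles stand at (286,217) and (371,210), the sander is at (408,215), and green/orange look-alikes are at (354,229), (380,238) and (398,242). I'll confirm these in an enlarged crop.

```bash
python3 - <<'E'
s=open('h.py').read().replace("np.array(c['rotation']).reshape(3,3)","RM(c)")
s=s.replace("def save","from scipy.spatial.transform import Rotation\ndef RM(c):\n    w,x,y,z=c['rotation']; return Rotation.from_quat([x,y,z,w]).as_matrix()\ndef save",1)
open('h.py','w').write(s)
E
python3 - <<'E'
from h import *
im=np.load('top0.npy'); a=cv2.resize(im[135:255,225:435],None,fx=3.8,fy=3.8,interpolation=cv2.INTER_CUBIC); save(a,'topcrop.png')
im=np.load('side0.npy'); a=cv2.resize(im[100:300,210:460],None,fx=3,fy=3,interpolation=cv2.INTER_CUBIC); save(a,'sidecrop.png')
c=calibration('top')
for n,u,v,z in [('rack',256,158,.03),('jtray',329,167,.01),('ltray',396,159,.01),('jb',241,211,.05),('ja',331,210,.05),('b1',286,217,.084),('b2',371,210,.084),('sand',408,215,.032)]: print(n,onz(c,u,v,z).round(3))
E
```

```text
rack [0.619 0.229 0.03 ]
jtray [ 0.586 -0.005  0.01 ]
ltray [ 0.606 -0.224  0.01 ]
jb [0.448 0.274 0.05 ]
ja [ 0.443 -0.007  0.05 ]
b1 [0.423 0.131 0.084]
b2 [ 0.437 -0.127  0.084]
sand [ 0.421 -0.249  0.032]
```

View pics/topcrop.png

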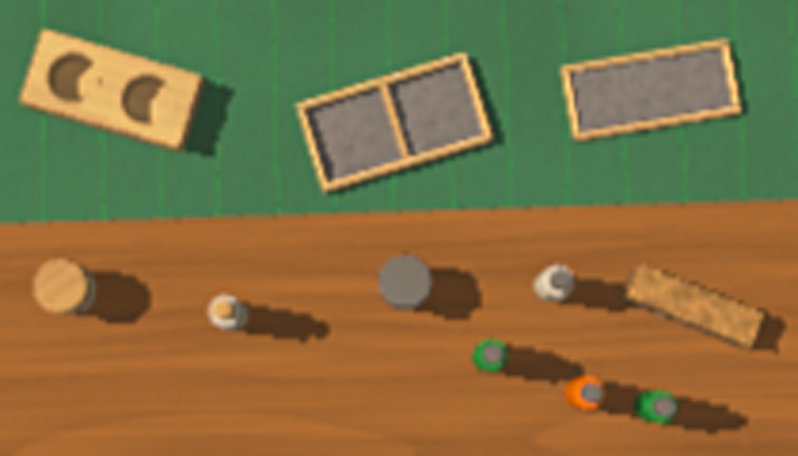

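View pics/sidecrop.png

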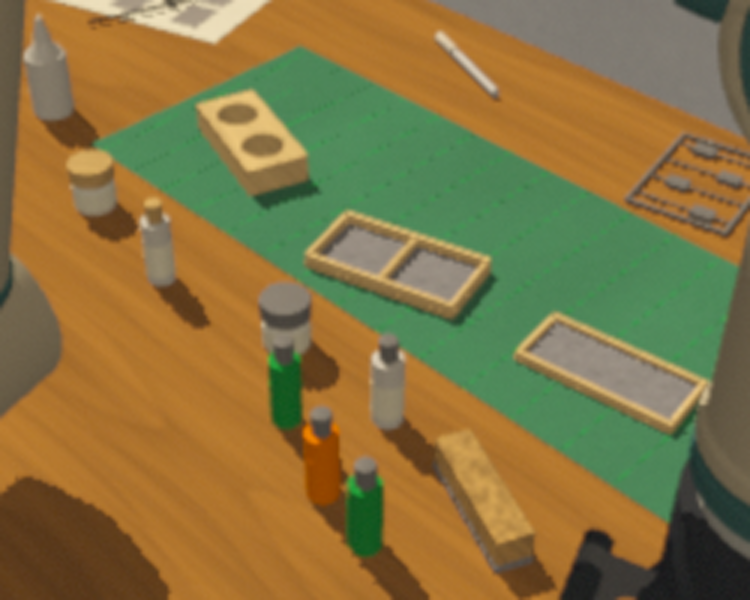

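The two white-bodied bottles fit: wood cap at top-image (284,216), grey cap at (372,208). The green ones at (354,229) and (398,242) and the orange one at (380,238) are look-alikes, so I leave them alone. Next I measure everything.

Run:
```python
from h import *
c=calibration('top')
f=lambda p,z: onz(c,(p[0]+.5)/3.8-.5+225,(p[1]+.5)/3.8-.5+135,z)
for n,P,z in [('rack',[(42,30),(203,75),(183,150),(22,103)],.03),('jtray',[(297,103),(466,53),(494,137),(326,191)],.016),('ltray',[(562,68),(727,40),(743,110),(577,139)],.011),('sand',[(641,264),(768,310),(752,347),(628,297)],.032)]:
    Q=np.array([f(p,z)[:2] for p in P]); ctr=Q.mean(0); L=Q[[1,2]].mean(0)-Q[[0,3]].mean(0)
    print(n,ctr.round(4),'long az',np.degrees(np.arctan2(L[1],L[0])).round(1),np.linalg.norm(L).round(3),np.linalg.norm(Q[0]-Q[3]).round(3))
    u=L/np.linalg.norm(L)
    print('   +-36.5',(ctr-u*.0365).round(4),(ctr+u*.0365).round(4),'+-33',(ctr-u*.033).round(4),(ctr+u*.033).round(4))
for n,p,z in [('jb',(61,286),.05),('ja',(405,281),.05),('ba',(224,309),.084),('bb',(559,279),.084),('green1',(492,354),.084),('green2',(663,405),.084),('orange',(592,391),.084)]: print(n,f(p,z).round(4))
s=get_state(); print(s['position'])
```

```text
rack [0.6185 0.2344] long az -107.8 0.143 0.065
   +-36.5 [0.6297 0.2691] [0.6073 0.1996] +-33 [0.6286 0.2658] [0.6084 0.2029]
jtray [ 0.587  -0.0044] long az -74.4 0.15 0.08
   +-36.5 [0.5771 0.0308] [ 0.5968 -0.0395] +-33 [0.5781 0.0274] [ 0.5958 -0.0362]
ltray [ 0.6087 -0.2246] long az -81.8 0.144 0.063
   +-36.5 [ 0.6036 -0.1885] [ 0.6139 -0.2608] +-33 [ 0.6041 -0.192 ] [ 0.6134 -0.2573]
sand [ 0.422  -0.2493] long az -112.8 0.111 0.03
   +-36.5 [ 0.4362 -0.2156] [ 0.4078 -0.2829] +-33 [ 0.4348 -0.2189] [ 0.4092 -0.2797]
jb [0.4514 0.2749 0.05  ]
ja [ 0.4472 -0.0074  0.05  ]
ba [0.4263 0.1379 0.084 ]
bb [ 0.4424 -0.1295  0.084 ]
green1 [ 0.3843 -0.074   0.084 ]
green2 [ 0.3402 -0.2074  0.084 ]
orange [ 0.3528 -0.1519  0.084 ]
[ 0.21249581 -0.53377706  0.23052159]
```

>>> {"op": "apply_moves", "data": {
  "steps": [1.5, 3.85, 0, 7, 3, 7.7, 0, 14, 4.5, 11.55, 0, 21, 6, 15.4, 0, 28, 7.5, 19.25, 0, 35, 9, 23.1, 0, 42, 10.5, 26.95, 0, 49, 12, 30.8, 0, 56]
}}

```text
clock: 0.77
position: [0.3326, -0.2242, 0.2311]
ee_rot: [-0.0, 0.777, 0.629, 0.0]
contact_force: [1.2, 0.1, 0.1]
width: 0.0855
gripper_force: 0.0
```

>>> {"op": "apply_moves", "data": {
  "steps": [1.9, 3.6, 0, 7, 3.8, 7.2, 0, 14, 5.7, 10.8, 0, 21, 7.6, 14.4, -2, 28, 9.5, 18, -4, 28, 11.5, 21.8, -6, 28, 11.5, 21.8, -8, 28, 11.5, 21.8, -8, 28]
}}

```text
clock: 1.43
position: [0.4454, -0.005, 0.1473]
ee_rot: [-0.004, 0.602, 0.798, -0.001]
contact_force: [-0.9, -0.4, -0.8]
width: 0.0854
gripper_force: 0.0
```

Run:
```python
from h import *
s=get_state(); print(s['position'],s['ee_rot'],s['qpos'])
c=calibration('wrist'); im=get_image('wrist'); save(im,'w1.png'); np.save('w1.npy',im); print(c)
print('expected ja',proj(c,[.4472,-.0074,.05]))
```

```text
[ 0.44542107 -0.00501179  0.14727258] [-0.00393033  0.6021553   0.79836804 -0.00142198] [-1.68587341e-01  1.54324075e-01  1.89423714e+00  1.21951186e-03
  1.10132003e+00 -4.47530806e-01]
{'fx': 277.28776586223916, 'fy': 277.28776586223916, 'cx': 317.35568474586944, 'cy': 194.34105654132082, 'xyz': array([0.42553677, 0.06485302, 0.29019563]), 'rotation': array([ 0.97987538, -0.14317834, -0.01629835,  0.13812518])}
expected ja (np.float64(320.3939926284148), np.float64(198.54660135052393))
```

View pics/w1.png

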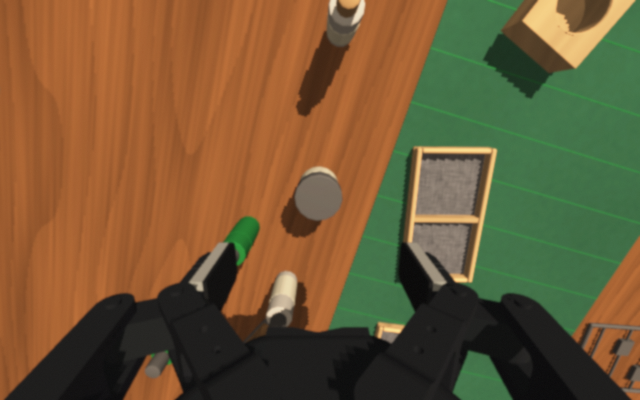

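The wrist view shows jar_a's grey lid at about (318,195), close to the projected (320,198), with the bay tray at (450,215). I'll refine both from here.

Run:
```python
from h import *
c={**calibration('wrist')}; im=np.load('w1.npy')
hsv=cv2.cvtColor(im,cv2.COLOR_RGB2HSV)
m=((hsv[...,1]<45)&(hsv[...,2]>60)&(hsv[...,2]<140)).astype(np.uint8)
n,l,st,ce=cv2.connectedComponentsWithStats(m)
for i in range(1,n):
    if st[i,4]>400 and ce[i][1]<300: print(st[i],ce[i].round(1),onz(c,*ce[i],.05).round(4))
P=[(413,147),(497,149),(472,283),(400,279)]
print([onz(c,*p,.016).round(4) for p in P[:2]], onz(c,449,180,.005), onz(c,452,219,.016))
print(get_state()['position'])
```

```text
[array([0.5239, 0.0564, 0.016 ]), array([0.604 , 0.0773, 0.016 ])] [0.57724476 0.03413116 0.005     ] [ 0.5917537  -0.00325717  0.016     ]
[ 0.44575459 -0.00665165  0.1490095 ]
```

>>> {"op": "apply_moves", "data": {
  "steps": [0, 0, -4, 0, 0, 0, -8, 0, 0, 0, -11, 0, 0, 0, -13.2, 0, 0, 0, -13.2, 0, 0, 0, -13.2, 0]
}}

```text
clock: 1.98
position: [0.4475, -0.0092, 0.0196]
ee_rot: [-0.0, 0.604, 0.797, -0.0]
contact_force: [-0.8, -0.6, 1.1]
width: 0.0851
gripper_force: 0.0
```

>>> {"op": "apply_moves", "data": {
  "steps": [0, 0, 0, 0, 0, 0, 0, 0, 0, 0, 0, 0, 0, 0, 0, 0, 0, 0, 0, 0, 0, 0, 0, 0, 0, 0, 0, 0, 0, 0, 0, 0],
  "jaw": 255,
  "newtons": 25
}}

```text
clock: 2.65
position: [0.4487, -0.0086, 0.0209]
ee_rot: [0.001, 0.604, 0.797, 0.001]
contact_force: [-2.1, -1.4, 7.0]
width: 0.0435
gripper_force: 24.5
```

>>> {"op": "apply_moves", "data": {
  "steps": [0, 0, 3, 0, 1, -0.2, 6, 0, 5, -1.1, 6, 0, 9, -2, 6, 0, 13, -2.8, 6, 0, 14.95, -3.2, 6, 0, 14.95, -3.2, 6, 0, 14.95, -3.2, 6, 0]
}}

```text
clock: 3.32
position: [0.5977, -0.0404, 0.0793]
ee_rot: [-0.0, 0.604, 0.797, -0.0]
contact_force: [-2.3, 0.3, -1.4]
width: 0.0428
gripper_force: 26.4
```

Run:
```python
from h import *
im=get_image('top'); c=calibration('top'); save(cv2.resize(im[135:255,225:435],None,fx=3.8,fy=3.8,interpolation=cv2.INTER_CUBIC),'t1.png')
s=get_state(); print(s['position'],s['width'],s['gripper_force'])
w=get_image('wrist'); save(w,'w2.png')
```

```text
[ 0.59601579 -0.04001061  0.07913343] 0.04313511366868381 26.39122724533081
```

View pics/w2.png

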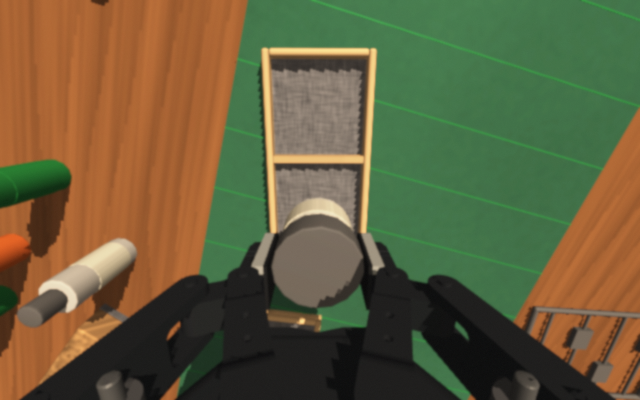

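The wrist view shows jar_a held level at (317,255), centred across the tray (318) and over the near bay. Lowering.

>>> {"op": "apply_moves", "data": {
  "steps": [0, 0, -3, 0, 0, 0, -4.8, 0, 0, 0, -5.4, 0, 0, 0, -5.5, 0, 0, 0, -5.5, 0, 0, 0, -5.5, 0]
}}

```text
clock: 3.92
position: [0.5947, -0.0397, 0.0254]
ee_rot: [-0.001, 0.604, 0.797, -0.001]
contact_force: [-4.3, 0.7, 5.3]
width: 0.0431
gripper_force: 27.2
```

>>> {"op": "apply_moves", "data": {
  "steps": [0, 0, 0, 0, 0, 0, 0, 0, 0, 0, 0, 0, 0, 0, 0, 0, 0, 0, 0, 0, 0, 0, 3, 0, 0, 0, 7, 0, 0, 0, 11, 0],
  "jaw": 0
}}

```text
clock: 4.58
position: [0.5961, -0.0401, 0.1342]
ee_rot: [-0.002, 0.604, 0.797, -0.001]
contact_force: [0.9, -0.1, -0.3]
width: 0.0856
gripper_force: 0.0
```

>>> {"op": "apply_moves", "data": {
  "steps": [-1.8, 3.6, 0, 0, -3.6, 7.2, 0, 0, -5.4, 10.8, 0, 0, -7.2, 14.4, 0, 0, -9, 18, 0, 0, -10.8, 21.6, 0, 0, -12.6, 25.2, 0, 0, -14.2, 28.8, 0, 0]
}}

```text
clock: 5.25
position: [0.4537, 0.2492, 0.1344]
ee_rot: [-0.0, 0.604, 0.797, 0.0]
contact_force: [0.2, 0.6, 0.3]
width: 0.0855
gripper_force: 0.0
```

>>> {"op": "apply_moves", "data": {
  "steps": [-0.4, 2.66, 0, 0, -0.4, 2.66, -3.5, 0, -0.4, 2.66, -7.5, 0, -0.4, 2.66, -10, 0, -0.4, 2.66, -11.5, 0, -0.4, 2.66, -11.5, 0, -0.4, 2.66, -11.5, 0]
}}

```text
clock: 5.83
position: [0.4508, 0.2742, 0.0187]
ee_rot: [-0.0, 0.604, 0.797, -0.001]
contact_force: [-0.8, 0.0, 0.1]
width: 0.0852
gripper_force: 0.0
```

Run:
```python
from h import *
s=get_state(); print(s['position'])
w=get_image('wrist'); save(w,'w3.png')
```

```text
[0.45081472 0.27421013 0.01873083]
```

View pics/w3.png

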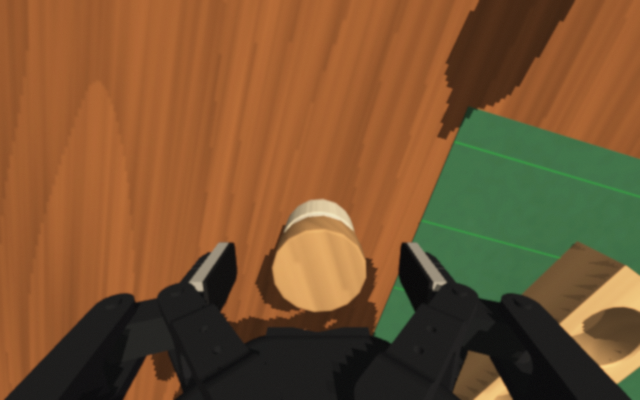

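The wood-lid jar sits centred between the open pads at (320,262). Close and carry it.

>>> {"op": "apply_moves", "data": {
  "steps": [0, 0, 0, 0, 0, 0, 0, 0, 0, 0, 0, 0, 0, 0, 0, 0, 0, 0, 0, 0, 0, 0, 0, 0, 0, 0, 3, 0, 0, 0, 6, 0],
  "jaw": 255
}}

```text
clock: 6.55
position: [0.4495, 0.2735, 0.0786]
ee_rot: [-0.001, 0.604, 0.797, -0.002]
contact_force: [0.6, 0.0, -0.8]
width: 0.0429
gripper_force: 25.9
```

>>> {"op": "apply_moves", "data": {
  "steps": [1.8, -3.5, 0, 0, 3.6, -7, 0, 0, 5.4, -10.5, 0, 0, 7.2, -14, 0, 0, 9, -17.5, 0, 0, 10.8, -21, 0, 0, 12.6, -24.3, 0, 0, 12.6, -24.3, 0, 0]
}}

```text
clock: 7.22
position: [0.5818, 0.025, 0.0797]
ee_rot: [0.003, 0.606, 0.796, 0.0]
contact_force: [0.8, 0.4, 0.3]
width: 0.0435
gripper_force: 26.0
```

Run:
```python
from h import *
s=get_state(); print(s['position'])
w=get_image('wrist'); save(w,'w4.png')
```

```text
[0.58181149 0.02500389 0.07971602]
```

View pics/w4.png

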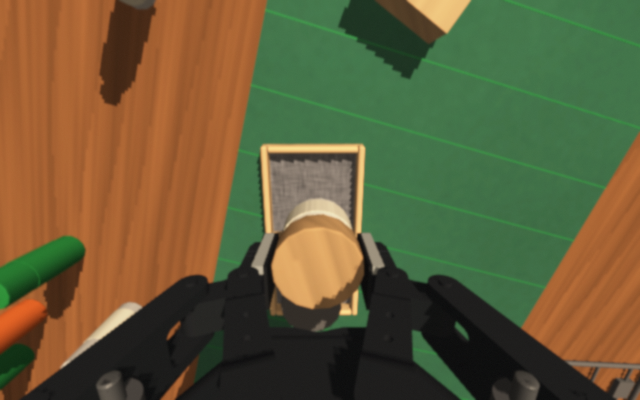

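Jar_b at (317,260) is over the far bay. The arm is still settling to (0.577, 0.032), so I let it settle, then lower.

>>> {"op": "apply_moves", "data": {
  "steps": [0, 0, 0, 0, 0, 0, 0, 0, 0, 0, -2, 0, 0, 0, -4, 0, 0, 0, -5, 0, 0, 0, -5.5, 0, 0, 0, -5.5, 0, 0, 0, -5.5, 0]
}}

```text
clock: 7.93
position: [0.5756, 0.0327, 0.0254]
ee_rot: [-0.001, 0.603, 0.798, -0.0]
contact_force: [-3.2, 1.1, 5.4]
width: 0.0435
gripper_force: 26.5
```

>>> {"op": "apply_moves", "data": {
  "steps": [0, 0, 0, 0, 0, 0, 0, 0, 0, 0, 0, 0, 0, 0, 0, 0, 0, 0, 0, 0, 0, 0, 3, 0, 0, 0, 7, 0, 0, 0, 11, 0],
  "jaw": 0
}}

```text
clock: 8.6
position: [0.576, 0.0314, 0.1343]
ee_rot: [-0.002, 0.604, 0.797, -0.001]
contact_force: [2.1, 1.2, 0.4]
width: 0.0858
gripper_force: 0.0
```

>>> {"op": "apply_moves", "data": {
  "steps": [-3, 2.1, 0, -7, -6, 4.2, 0, -14, -9, 6.3, 0, -21, -12, 8.4, 0, -28, -15.1, 10.6, 0, -34, -15.1, 10.6, 0, -34, -15.1, 10.6, -1, -34, -15.1, 10.6, -1, -34]
}}

```text
clock: 9.27
position: [0.4249, 0.1375, 0.1236]
ee_rot: [-0.0, 0.81, 0.586, -0.001]
contact_force: [-0.0, 0.1, 0.3]
width: 0.0854
gripper_force: 0.0
```

Run:
```python
from h import *
s=get_state(); print(s['position'])
c=calibration('wrist');w=get_image('wrist'); t=get_image('top')
save(np.vstack([cv2.resize(w,(480,300)),cv2.resize(t[140:230,225:369],(480,300),interpolation=cv2.INTER_CUBIC)]),'w5.png')
print('cap',proj(c,[.4263,.1379,.084]))
```

```text
[0.42485039 0.13754577 0.12358985]
cap (np.float64(320.02249581770195), np.float64(217.23934127302493))
```

View pics/w5.png

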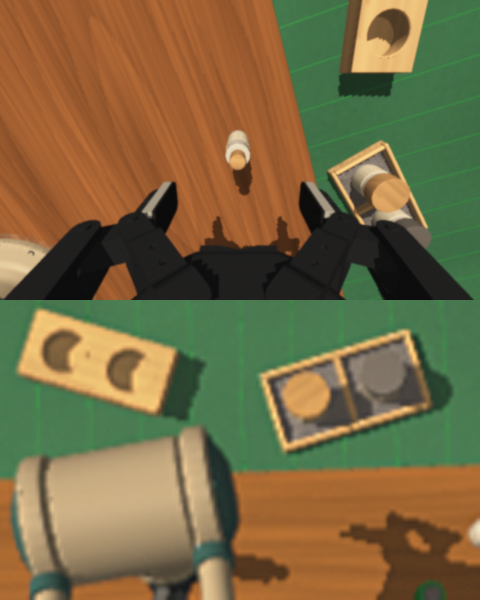

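Both jars stand in their bays: wood lid at lower-panel (306,395), grey at (381,370). The bottle_a cap at wrist (316,212) is about 3 mm toward +y of my estimate, so I correct and descend.

>>> {"op": "apply_moves", "data": {
  "steps": [-0.1, 0.3, -3, 0, -0.1, 0.3, -6, 0, -0.1, 0.3, -8.5, 0, -0.1, 0.3, -9.4, 0, -0.1, 0.3, -9.4, 0, -0.1, 0.3, -9.4, 0]
}}

```text
clock: 9.87
position: [0.426, 0.1402, 0.0306]
ee_rot: [0.0, 0.811, 0.585, 0.0]
contact_force: [-0.4, -0.1, 0.1]
width: 0.0856
gripper_force: 0.0
```

>>> {"op": "apply_moves", "data": {
  "steps": [0, 0, 0, 0, 0, 0, 0, 0, 0, 0, 0, 0, 0, 0, 0, 0, 0, 0, 0, 0, 0, 0, 0, 0, 0, 0, 0, 0, 0, 0, 0, 0],
  "jaw": 255
}}

```text
clock: 10.53
position: [0.4255, 0.1404, 0.031]
ee_rot: [0.0, 0.811, 0.586, 0.001]
contact_force: [-0.9, 0.2, 5.6]
width: 0.0252
gripper_force: 25.8
```

>>> {"op": "apply_moves", "data": {
  "steps": [0, 0, 3.5, 0, 0, 0, 7, 0, 4, 0.7, 7, 0, 8, 1.5, 7, 0, 12, 3, 7, 0, 15.5, 4.8, 7, 0, 18.3, 6.2, 7, 0, 18.3, 6.2, 7, 0]
}}

```text
clock: 11.2
position: [0.6148, 0.2049, 0.0998]
ee_rot: [0.001, 0.81, 0.586, 0.004]
contact_force: [-0.4, 0.5, -0.1]
width: 0.0256
gripper_force: 25.3
```

>>> {"op": "apply_moves", "data": {
  "steps": [0, 0, 0, 0, 0, 0, -1, 0, 0, 0, -2.5, 0, 0, 0, -2.5, 0, 0, 0, -2.5, 0]
}}

```text
clock: 11.62
position: [0.6057, 0.2015, 0.0741]
ee_rot: [-0.001, 0.811, 0.586, -0.002]
contact_force: [0.4, 1.0, -0.3]
width: 0.0254
gripper_force: 25.3
```

Run:
```python
from h import *
s=get_state(); print(s['position'])
c=calibration('wrist');w=get_image('wrist'); save(w[:330,120:520],'w6.png'); t=get_image('side'); save(cv2.resize(t[110:240,200:360],None,fx=4,fy=4),'s6.png')
print('wells on rim',[proj(c,p) for p in ([.6084,.2029,.03],[.6286,.2658,.03])])
```

```text
[0.60568468 0.20154002 0.07414035]
wells on rim [(np.float64(321.3358361189601), np.float64(213.09219434639124)), (np.float64(320.9153759391037), np.float64(117.70280872608667))]
```

View pics/w6.png

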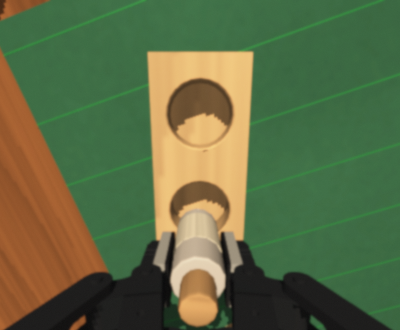

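The wrist crop shows the bottle over the near well, whose rim centre is about crop (200,212) against a predicted row of 213. The far well is at (200,114) against 117.7, so the wells lie 1–2 mm farther out. I nudge by that and lower.

>>> {"op": "apply_moves", "data": {
  "steps": [0.1, 0.2, 0, 0, 0.1, 0.2, -1, 0, 0.1, 0.2, -2.2, 0, 0.1, 0.2, -3.2, 0, 0.1, 0.2, -3.8, 0, 0.1, 0.2, -3.8, 0, 0.1, 0.2, -3.8, 0]
}}

```text
clock: 12.3
position: [0.6091, 0.2044, 0.037]
ee_rot: [0.0, 0.811, 0.586, -0.0]
contact_force: [-0.2, 0.4, -0.4]
width: 0.0254
gripper_force: 25.4
```

>>> {"op": "apply_moves", "data": {
  "steps": [0, 0, 0, 0, 0, 0, 0, 0, 0, 0, 0, 0, 0, 0, 0, 0, 0, 0, 0, 0, 0, 0, 3, 0, 0, 0, 6, 0, 0, 0, 9, 0],
  "jaw": 0
}}

```text
clock: 12.97
position: [0.6086, 0.2042, 0.1277]
ee_rot: [-0.0, 0.811, 0.586, -0.001]
contact_force: [0.4, 1.2, -0.1]
width: 0.0855
gripper_force: 0.0
```

>>> {"op": "apply_moves", "data": {
  "steps": [-1.8, -3.6, 0, 0, -3.6, -7.2, 0, 0, -5.4, -10.8, 0, 0, -7.2, -14.4, 0, 0, -9, -18, 0, 0, -10.8, -21.6, 0, 0, -12.6, -25.2, 0, 0, -14.4, -28.8, 0, 0],
  "jaw": 80
}}

```text
clock: 13.63
position: [0.464, -0.085, 0.1276]
ee_rot: [0.0, 0.81, 0.586, 0.0]
contact_force: [0.4, -0.9, -0.7]
width: 0.0587
gripper_force: 0.0
```

>>> {"op": "apply_moves", "data": {
  "steps": [-1.1, -2.2, 0, 0, -2.3, -4.4, 0, 0, -2.3, -4.4, -0.5, 0, -2.3, -4.4, -0.5, 0, -2.3, -4.4, -0.5, 0]
}}

```text
clock: 14.05
position: [0.4421, -0.1273, 0.1222]
ee_rot: [-0.0, 0.811, 0.585, 0.0]
contact_force: [-0.9, 0.6, 0.3]
width: 0.0584
gripper_force: 0.0
```

Run:
```python
from h import *
s=get_state(); print(s['position'])
c=calibration('wrist');w=get_image('wrist'); t=get_image('top')
save(np.vstack([cv2.resize(w,(480,300)),cv2.resize(t[140:230,225:369],(480,300),interpolation=cv2.INTER_CUBIC)]),'w7.png')
print('cap',proj(c,[.4424,-.1295,.084]))
```

```text
[ 0.44212119 -0.12730502  0.12222802]
cap (np.float64(319.51419653916554), np.float64(221.7109266085228))
```

View pics/w7.png

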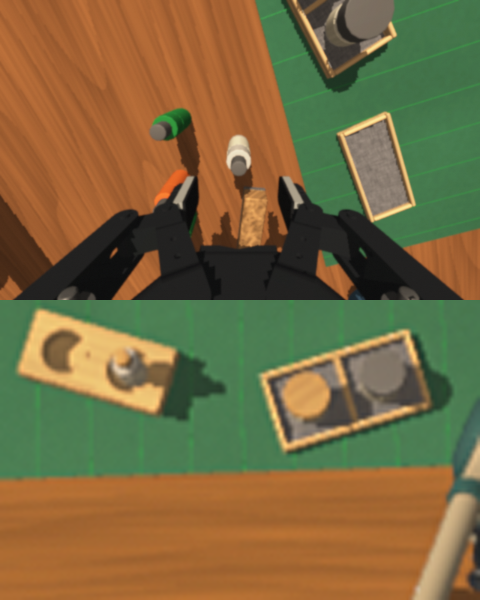

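The grey-cap bottle is centred at wrist (317,221), where predicted. Bottle_a stands in the right-hand well (lower panel 127,367). Descend and grip.

>>> {"op": "apply_moves", "data": {
  "steps": [0, -0.1, -3, 0, 0, -0.1, -6, 0, 0, -0.1, -8.3, 0, 0, -0.1, -9.2, 0, 0, -0.1, -9.2, 0, 0, -0.1, -9.2, 0]
}}

```text
clock: 14.65
position: [0.4428, -0.1282, 0.0305]
ee_rot: [0.0, 0.81, 0.586, 0.0]
contact_force: [-0.1, -0.1, -0.1]
width: 0.0583
gripper_force: 0.0
```

>>> {"op": "apply_moves", "data": {
  "steps": [0, 0, 0, 0, 0, 0, 0, 0, 0, 0, 0, 0, 0, 0, 0, 0, 0, 0, 0, 0, 0, 0, 0, 0, 0, 0, 4, 0, 0, 0, 8, 0],
  "jaw": 255
}}

```text
clock: 15.32
position: [0.44, -0.1278, 0.1096]
ee_rot: [-0.003, 0.811, 0.586, -0.002]
contact_force: [0.8, -0.8, -0.5]
width: 0.025
gripper_force: 25.8
```

>>> {"op": "apply_moves", "data": {
  "steps": [1.7, 3.6, 0.5, 0, 3.4, 7.2, 1, 0, 5.1, 10.8, 1.5, 0, 6.8, 14.4, 2, 0, 8.5, 18, 2.5, 0, 10.2, 21.6, 3, 0, 11.9, 25.2, 3.5, 0, 13.6, 28.8, 4, 0]
}}

```text
clock: 15.98
position: [0.5784, 0.1612, 0.1507]
ee_rot: [0.0, 0.81, 0.586, -0.0]
contact_force: [1.4, -0.3, -1.2]
width: 0.0256
gripper_force: 25.8
```

>>> {"op": "apply_moves", "data": {
  "steps": [1.7, 3.6, 0.5, 0, 3.4, 7.2, 0.5, 0, 5.15, 10.8, 0.5, 0, 5.15, 10.8, 0.5, 0, 5.15, 10.8, -1, 0, 5.15, 10.8, -4, 0, 5.15, 10.8, -7, 0, 5.15, 10.8, -7, 0]
}}

```text
clock: 16.65
position: [0.6249, 0.2657, 0.0739]
ee_rot: [-0.002, 0.81, 0.586, -0.006]
contact_force: [-1.9, -0.1, -2.2]
width: 0.0254
gripper_force: 25.8
```

Run:
```python
from h import *
s=get_state(); print(s['position'],s['width'])
c=calibration('wrist');w=get_image('wrist'); save(w[:330,120:520],'w8.png')
print('well rim',proj(c,[.6296,.2678,.03]), 'tcp',s['ee_rot'])
```

```text
[0.62490226 0.26570293 0.07390813] 0.02540311018856909
well rim (np.float64(324.1133234267991), np.float64(211.15853911357482)) tcp [-0.00195445  0.81049025  0.58571743 -0.00606921]
```

View pics/w8.png

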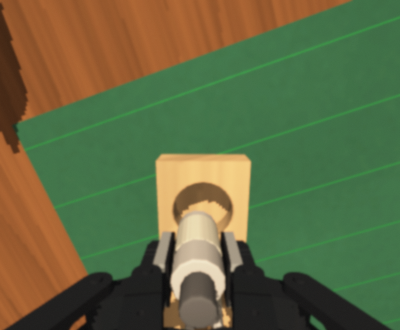

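The bottle sits over the far well (rim centre about crop (203,211), matching the prediction). Settle, lower and release.

>>> {"op": "apply_moves", "data": {
  "steps": [0, 0, 0, 0, 0, 0, 0, 0, 0, 0, -1, 0, 0, 0, -2.2, 0, 0, 0, -3.3, 0, 0, 0, -4.3, 0, 0, 0, -4.3, 0, 0, 0, -4.3, 0]
}}

```text
clock: 17.37
position: [0.6291, 0.2672, 0.0361]
ee_rot: [-0.0, 0.811, 0.586, -0.001]
contact_force: [0.6, -0.6, 0.0]
width: 0.025
gripper_force: 27.1
```

>>> {"op": "apply_moves", "data": {
  "steps": [0, 0, 0, 0, 0, 0, 0, 0, 0, 0, 0, 0, 0, 0, 0, 0, 0, 0, 0, 0, 0, 0, 3, 0, 0, 0, 6, 0, 0, 0, 9.5, 0],
  "jaw": 0
}}

```text
clock: 18.03
position: [0.6285, 0.2669, 0.1318]
ee_rot: [-0.001, 0.811, 0.586, -0.002]
contact_force: [0.5, 0.1, -0.3]
width: 0.0857
gripper_force: 0.0
```

>>> {"op": "apply_moves", "data": {
  "steps": [-1.5, -3.7, 0, -5, -3, -7.4, 0, -5, -4.5, -11.1, 0, -5, -6, -14.8, 0, -5, -7.5, -18.5, 0, -5, -9, -22.2, 0, -5, -10.5, -25.9, 0, -5, -12, -29.6, 0, -5],
  "jaw": 60
}}

```text
clock: 18.7
position: [0.5087, -0.0302, 0.1327]
ee_rot: [0.0, 0.835, 0.55, 0.0]
contact_force: [0.5, 0.1, 0.3]
width: 0.0652
gripper_force: 0.0
```

>>> {"op": "apply_moves", "data": {
  "steps": [-1.5, -3.7, 0, 0, -3, -7.4, 0, 0, -4.5, -11.1, 0, 0, -6, -14.8, 0, 0, -7.5, -18.5, 0, 0, -8.75, -22.1, 0, 0, -8.75, -22.1, 0, 0, -8.75, -22.1, 0, 0]
}}

```text
clock: 19.37
position: [0.4216, -0.2516, 0.1326]
ee_rot: [0.0, 0.837, 0.548, 0.0]
contact_force: [-0.7, 0.6, 0.5]
width: 0.065
gripper_force: 0.0
```

Run:
```python
from h import *
s=get_state(); print(s['position'],s['width'],s['ee_rot'])
c=calibration('wrist');w=get_image('wrist')
u=np.array([np.cos(np.radians(-112.8)),np.sin(np.radians(-112.8))]);n=np.array([-u[1],u[0]])
P=[(np.array([.422,-.2493])+a*.055*u+b*.015*n) for a,b in ((1,1),(1,-1),(-1,-1),(-1,1))]
for z,col in ((.032,(0,0,255)),):
    q=np.array([proj(c,[*p,z]) for p in P]).round().astype(int); cv2.polylines(w,[q.reshape(-1,1,2)],True,col,1)
t=np.array([.422,-.2493]); save(w,'w9.png'); print(q)
```

```text
[ 0.42158098 -0.2515651   0.13255852] 0.06502322466489781 [3.45222181e-04 8.36539397e-01 5.47906634e-01 1.93972787e-04]
[[333 245]
 [303 246]
 [299 130]
 [334 129]]
```

View pics/w9.png

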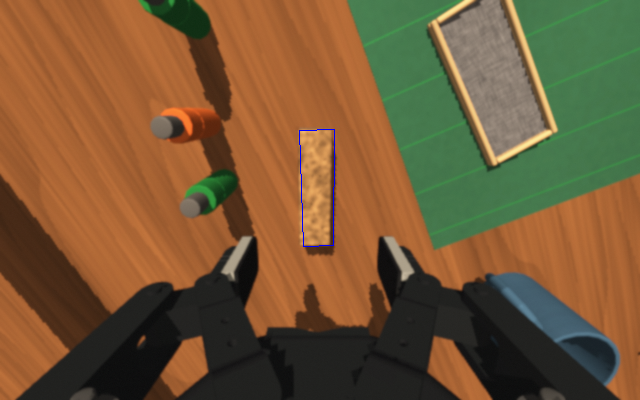

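The outline from the top-camera estimate falls right on the sander at (317,188), and the pads straddle it. Descend and grip.

>>> {"op": "apply_moves", "data": {
  "steps": [0, 0, -4, 0, 0, 0, -8, 0, 0, 0, -11, 0, 0, 0, -12.7, 0, 0, 0, -12.7, 0, 0, 0, -12.7, 0]
}}

```text
clock: 19.92
position: [0.4222, -0.248, 0.0049]
ee_rot: [-0.001, 0.835, 0.551, -0.0]
contact_force: [0.0, -0.6, 0.7]
width: 0.0653
gripper_force: 0.0
```

>>> {"op": "apply_moves", "data": {
  "steps": [0, 0, 0, 0, 0, 0, 0, 0, 0, 0, 0, 0, 0, 0, 0, 0, 0, 0, 0, 0, 0, 0, 0, 0, 0, 0, 2, 0, 0, 0, 5, 0],
  "jaw": 255,
  "newtons": 35
}}

```text
clock: 20.58
position: [0.4203, -0.2484, 0.0544]
ee_rot: [-0.003, 0.835, 0.55, -0.001]
contact_force: [1.1, 0.6, -0.5]
width: 0.0293
gripper_force: 35.5
```

Run:
```python
from h import *
s=get_state(); print(s['position'],s['width'],s['ee_rot'],s['gripper_force'])
c=calibration('top'); 
im=np.load('top0.npy'); hsv=cv2.cvtColor(im,cv2.COLOR_RGB2HSV)
sub=im[140:180,365:430].astype(int)
m=((abs(sub[...,0]-sub[...,1])<25)&(abs(sub[...,2]-sub[...,1])<30)&(sub[...,1]>70)).astype(np.uint8)
# felt floor + rim: everything that is not green
g=((sub[...,1]-sub[...,0])<15).astype(np.uint8)
for nm,k,z in (('felt',m,.006),('outer',g,.011)):
    cs=max(cv2.findContours(k,cv2.RETR_EXTERNAL,cv2.CHAIN_APPROX_NONE)[0],key=cv2.contourArea)
    r=cv2.minAreaRect(cs); u,v=r[0]; b=cv2.boxPoints(r); w=np.array([onz(c,p[0]+365,p[1]+140,z)[:2] for p in b])
    print(nm,w.mean(0).round(4),[np.linalg.norm(w[i]-w[i-1]).round(3) for i in range(2)],[np.degrees(np.arctan2(*(w[i]-w[i-1])[::-1])).round(1) for i in range(2)])
```

```text
[ 0.42034643 -0.24835094  0.05436731] 0.02934662385095393 [-2.58648618e-03  8.35388060e-01  5.49653927e-01 -8.12308771e-04] 35.48302173614502
felt [ 0.61   -0.2236] [np.float64(0.051), np.float64(0.131)] [np.float64(6.9), np.float64(-82.1)]
outer [ 0.6081 -0.2239] [np.float64(0.068), np.float64(0.15)] [np.float64(7.0), np.float64(-82.1)]
```

>>> {"op": "apply_moves", "data": {
  "steps": [3.7, 0.5, 1, 6, 7.5, 1, 1, 13, 11.2, 1.5, 1, 19, 15, 2, 1, 25, 18.7, 2.5, 1, 31, 18.7, 2.5, 0, 31, 18.7, 2.5, -1.5, 31, 18.7, 2.5, -1.5, 31]
}}

```text
clock: 21.25
position: [0.6077, -0.2235, 0.0378]
ee_rot: [-0.002, 0.658, 0.753, -0.001]
contact_force: [-1.1, 1.0, -1.0]
width: 0.0294
gripper_force: 35.5
```

>>> {"op": "apply_moves", "data": {
  "steps": [0, 0, 0, 0, 0, 0, 0, 0]
}}

```text
clock: 21.42
position: [0.6089, -0.2249, 0.041]
ee_rot: [0.0, 0.658, 0.753, 0.0]
contact_force: [-0.3, 0.2, -1.2]
width: 0.0294
gripper_force: 35.5
```

Run:
```python
from h import *
s=get_state(); print(s['position'],s['ee_rot'])
w=get_image('wrist'); t=get_image('top')
save(np.vstack([cv2.resize(w,(480,300)),cv2.resize(t[140:230,215:431],(480,200),interpolation=cv2.INTER_CUBIC)]),'w10.png')
```

```text
[ 0.60892358 -0.22494245  0.04096661] [3.07877005e-04 6.58266232e-01 7.52785138e-01 1.00075616e-04]
```

View pics/w10.png

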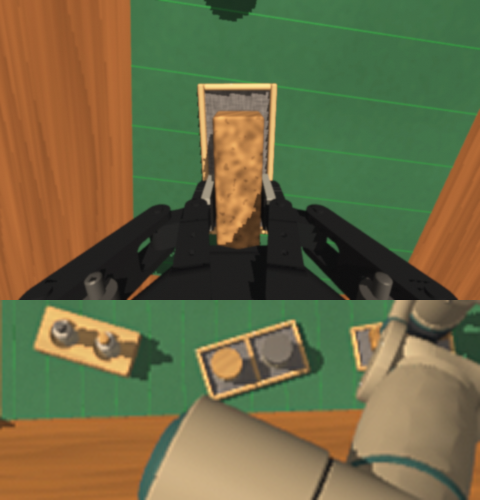

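The sander at (238,180) is parallel to the long tray and centred in it (inside walls at about 205 and 272). Both bottles and both jars stand in place in the lower panel. Lower and release.

>>> {"op": "apply_moves", "data": {
  "steps": [0, 0, -1, 0, 0, 0, -2, 0, 0, 0, -2.7, 0, 0, 0, -3, 0, 0, 0, -3, 0, 0, 0, -3, 0]
}}

```text
clock: 22.02
position: [0.6084, -0.2245, 0.0116]
ee_rot: [-0.0, 0.658, 0.753, -0.0]
contact_force: [-3.6, 1.6, 12.3]
width: 0.0297
gripper_force: 37.6
```

>>> {"op": "apply_moves", "data": {
  "steps": [0, 0, 0, 0, 0, 0, 0, 0, 0, 0, 0, 0, 0, 0, 0, 0, 0, 0, 0, 0, 0, 0, 3, 0, 0, 0, 7, 0, 0, 0, 11, 0],
  "jaw": 60
}}

```text
clock: 22.68
position: [0.6081, -0.2242, 0.1198]
ee_rot: [-0.002, 0.658, 0.753, -0.0]
contact_force: [1.7, -0.9, 0.8]
width: 0.0654
gripper_force: 0.0
```

>>> {"op": "apply_moves", "data": {
  "steps": [-3, -2, 2, 0, -6, -4, 4, 0, -9, -6, 6, 0, -12, -8, 8, 0, -15, -10, 10, 0, -18, -12, 10, 0, -21, -14, 10, 0, -24, -16, 10, 0]
}}

```text
clock: 23.35
position: [0.3677, -0.3854, 0.2208]
ee_rot: [0.001, 0.658, 0.753, -0.0]
contact_force: [1.1, -1.0, 0.2]
width: 0.0652
gripper_force: 0.0
```

Run:
```python
from h import *
from rig import *
c=calibration('top'); im=get_image('top'); old=np.load('top0.npy'); s=get_state(); print(s['clock'],s['position'],s['width'])
sub=im[140:180,365:430].astype(int)
# cork: strongly orange-brown pixels strictly inside the tray rim
cc=[np.array(proj(c,[.609+a*.026*np.cos(np.radians(8))+b*.066*np.cos(np.radians(-82)), -.224+a*.026*np.sin(np.radians(8))+b*.066*np.sin(np.radians(-82)),.01])) for a,b in ((1,1),(1,-1),(-1,-1),(-1,1))]
k=np.zeros(im.shape[:2],np.uint8); cv2.fillConvexPoly(k,np.array(cc).round().astype(int),1)
m=((im[...,0].astype(int)-im[...,2]>35)&(k>0)).astype(np.uint8)
cs=max(cv2.findContours(m,cv2.RETR_EXTERNAL,cv2.CHAIN_APPROX_NONE)[0],key=cv2.contourArea)
w=np.array([onz(c,*p,.037)[:2] for p in cv2.boxPoints(cv2.minAreaRect(cs))]); print('sander',w.mean(0).round(4),[np.linalg.norm(w[i]-w[i-1]).round(3) for i in range(2)])
# bystanders/look-alikes: change vs start
for n,(u,v,r) in dict(mug=(478,166,18),glue=(185,188,10),green1=(354,229,5),orange=(380,238,5),green2=(398,242,5)).items():
    print(n,np.abs(im[v-r:v+r,u-r:u+r].astype(int)-old[v-r:v+r,u-r:u+r]).mean().round(1))
```

```text
23.4 [ 0.36195858 -0.38920981  0.22052837] 0.06528540552147916
sander [ 0.6088 -0.224 ] [np.float64(0.038), np.float64(0.12)]
mug 0.6
glue 0.5
green1 0.6
orange 0.5
green2 0.6
```

```bash
python3 -c "
from rig import *
print(sign_off())"
```

```text
the job is handed in; nothing more can be done
None
```

I handed the job in at about 23 s: one jar in each bay, one white bottle in each well, and the sanding block in the long tray, all let go. In the last top-camera image, the block was centred in its tray and the mug, glue and green and orange look-alikes hadn't moved; I checked the block's fit by measurement, not by eye.

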